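Flip a lunch box's clasps on a bracket and take off its lid

ROBOT

A 7-joint arm with a two-finger parallel gripper is mounted at the origin on the work surface. World frame = base frame: x ahead of the robot, y to its left, z up, the work surface at z = 0. Lengths are in m, angles in rad, forces in N, time in s.
With the tool pointing down it reaches from about 0.4 to 0.875 m from the base axis. Payload 19.3 kg.
Tool frame: the origin (TCP) lies at the very end of the fingers, on their centre line; the grasp point (between the pads) lies bot.pinch_z behind it (bot.pinch_z is the distance from the TCP to the grasp point, in m); z points along the fingers, y is the line along which they close (so a half turn about z gives the same grasp; the last joint's range is limited). The gripper opens to 85 mm and grips with 20 to 120 N. Pads are 22 mm wide; open, the fingers measure 114 mm over their backs; the gripper's body (76 mm by 85 mm) begins 54 mm behind the grasp point. The pads swing forward as they close: fully open they stand 13 mm farther back than shut.
Start: joints at [1.158, 0.521, -0.036, 1.599, 0.021, 1.021, -0.113], TCP at [0.21, -0.589, 0.231] pointing down, gripper open.
Joint ranges: [-2.91, 2.91], [-0.3, 2.13], [-1.5, 1.42], [0.17, 2.43], [-1.26, 4.41], [0.16, 1.93], [-2.52, 2.52]. Speed limits (rad/s): [1.89, 1.89, 2.39, 2.39, 3.01, 3.01, 3.01].

INTERFACE

Orientations are given as [roll, pitch, yaw] about the fixed x, y, z axes, in that order (R = Rz(yaw) Ry(pitch) Rx(roll)).
In Python, from workcell import bot, grab_frame, ticket gives the robot as it stands.
- The arm moves only by the tool arm_command, never from a script. Its argument "commands" is a list of rows, each a list of 3 entries, a list of its own where there are three numbers: the shift along the world's x, y, z in mm, then the turn about the world's z in rad, then the gripper command: -1 is fully open, 1 is shut, values between are in proportion. In form: [[[tx, ty, tz], roll, fingers], ...]. A call has 1 to 20 rows; each row shifts and turns the commanded pose from where the row before left it; what a row does not reach is not made up. A row lasts 1/10 s, in which the tool goes at most 50 mm and 8.59 degrees, less where a joint would pass 70% of its speed; a pose out of reach is approached as far as the arm can. A call with a gripper value outside its range is refused whole. The fingers move at their own pace and stop on an object; "newtons" is the grip in N (left out, the last holds). Time passes only in rows, so rows that do not move let the fingers close. It gives the time, the measured TCP pose, the force, the opening and the grip force at its end, in the units of the state.
- bot.observe(): the state, without advancing time (a new reading comes with each control period).
- grab_frame(name): name is "scene" or "side" or "wrist"; returns a dict with "image" (384x512x3 uint8, red, green, blue), "vertical_fov" (degrees; the focal length in pixels is half the picture's height over the tangent of half this angle, whatever the lens; pixels are square), "cx", "cy" (the principal point, pixels), "R" (3x3) and "t" (3): a world point X has camera coordinates R X + t. Camera axes: x right, y down, z forward; pixel columns grow to the right and rows downward; lengths in m; the calibration is good to about 2 mm. The wrist camera is an equidistant fisheye: a pixel r from the principal point sees the ray r / f radians off the axis. A picture is of the moment at which its call begins. There is no depth.
- ticket.job_done(): hands the job in; it is judged then, once.
The state is a dict: "clock": time; "qpos": joint angles; "qd": joint speeds; "joint_efforts": joint torques, N m; "position": TCP position; "tool_rot": TCP orientation; "force": force on the tool from outside, world axes, zero at the start; "moment": the same for the moment, N m; "grip_width": finger opening in m; "finger_force": force on a finger pad.
Only numpy, scipy, OpenCV 4.12 (cv2) and the standard library are available. Lean on these libraries where they do the work, as an engineer would, in place of code of your own. Each camera call takes 0.05 s, during which the arm holds its last target. There are 200 camera calls.

TASK

Open the steel lunch box lying on the sloping rest: hold it over the upright tongue of the bent steel bracket so that lowering it flips one end's flap clasp up until it sticks out about level, then turn the box round and do the other end's clasp the same way. Stand the box upright on the cork table top, then lift its lid off by the grip bar and lay it flat, grip up, on the middle of the slate board. Set things down, do not drop them, and leave everything else where it stands.

Things in the scene. Friction and masses are not known exactly. Their poses are not given: they have to be found in the camera images.
- box: stainless steel lunch box body, open-topped, outside 160 (x) x 60 (y) x 44 high, walls 3; origin = centre of its underside, z out of the mouth. End walls have small beads (x = 80 to 83, |y| 18 to 26, z 30 to 33) that the clasps hook under. Starts closed on the sloping rest, its x down the slope (tilted 25 degrees). Grasp it across its 60 mm width.
- lid: loose steel lid, plate 160 (x) x 58 (y) x 10, 1 mm inside the box walls at each side; origin = centre of the plate's underside (z = 44 in the box when on), z up. A plug 150 x 50 goes 4 mm below the plate. On top along x a black grip bar 60 long, 14 wide, its top 26 above the origin. A clasp is hinged on each end. Lid and clasps weigh about 0.27 kg
- clasp_a (a joint): flap clasp hinged on the lid's +x end; rad; 0 = closed, hanging down the end wall, hooks under the beads; grows as it swings out and up; 1.57 = sticking straight out; stops at 2.0; stays where left. Hinge line along y at lid x = 81, z = 5 (49 above the box's underside). Flap 50 wide (y): a plate 24 long, 2.5 to 4.5 mm outside the hinge line, then a lip flared out 45 degrees
- clasp_b (a joint): the same clasp, mirrored, on the lid's -x end; same values. A stiff edge under the flared lip, 5 to 16 mm off the end wall and in the middle of the width (hooks at |y| 19 to 25 only), flips a clasp up as the box is lowered over it
- clasp_a_tip (a point): middle of the lower edge of clasp a's flared lip: when closed 17.6 mm outside and 38 mm below the hinge (11 above the box's underside)
- clasp_b_tip (a point): middle of the lower edge of clasp b's flared lip
- bracket: fixed bent flat-steel bracket: an upright tongue 16 wide (y), 5 thick (x), its rounded top edge 52 above the table, bent at the bottom into a foot 40 wide, 4 high, from x = 0 to +55. Origin on the table under the middle of the tongue; its -x side faces the robot and is free, its +x side has the foot and books behind it
- rest: fixed wooden sloping rest: slab 210 (along the slope) x 150 wide (y), rising 25 degrees towards its -x (towards the robot), with a lip 7 mm high at the low end; origin on the table under the slab's centre, whose upper face there is 62 mm up
- board: fixed flat dark slate board 210 (x) x 130 (y) x 6, origin = centre of its underside
- teapot: white ceramic teapot, body 116 mm across, 104 high, spout to its +y, handle to -y; origin = centre of underside; bystander, leave alone
- tumbler: glass tumbler, 72 mm across, 95 high; origin = centre of underside; bystander, leave alone
- mug: white ceramic mug, 80 mm across, 85 high, handle to its +y; origin = centre of underside; bystander, leave alone
- spoon: wooden spoon lying along its x, 200 long; origin = underside near mid-length; bystander, leave alone
- remote: black remote lying flat, 165 x 44 x 18; origin = centre of underside; bystander, leave alone
- candle: amber glass candle jar with wooden cap, 72 across, 85 high; origin = centre of underside; bystander, leave alone
Things that resemble listed ones, but are neither listed nor needed, are in the scene too. What is shaped like the lid but purple is not meant.

How it is judged:
On the way, in this order (a step that is already met when the one before it is completed fails the run):
1. one clasp is swung up past 0.7 rad while touching the bracket (contact force between lid and bracket above 0.1 N and value of joint any of clasp_a, clasp_b above 0.7 rad), for 0.02 s.
2. the other clasp is swung up too, while touching the bracket (contact force between lid and bracket above 0.1 N and value of joint each of clasp_a, clasp_b above 0.7 rad), for 0.02 s.
3. with the box standing upright on the table, the lid is lifted 25 mm clear of it, both clasps up (height (world z) of box between -0.005 and 0.01 m and angle between box's own z axis and vertical below 0.08 rad and z of lid in the frame of box above 0.069 m and value of joint each of clasp_a, clasp_b above 0.7 rad), for 0.1 s.
At the end, for the whole second after the job is handed in: Both clasps are swung up past 0.7 rad; the box stands upright on the table top (within 10 mm and 0.08 rad); the lid lies flat (0.08 rad), grip up, on the slate board, its centre within 40 mm (board x) and 35 mm (board y) of the board's centre, any yaw; both at rest (height (world z) of box between -0.005 and 0.01 m and angle between each of box, lid's own z axis and vertical below 0.08 rad and value of joint each of clasp_a, clasp_b above 0.7 rad and x of lid in the frame of board between -0.04 and 0.04 m and y of lid in the frame of board between -0.035 and 0.035 m and height (world z) of lid between 0.006 and 0.014 m and linear speed of each of lid, box below 0.02 m/s); the robot touches nothing.
It fails at once if a bystander (teapot, tumbler, mug, spoon, remote, candle) is shifted by more than 30 mm (distance of any of teapot, tumbler, mug, spoon, remote, candle from where it was at the start of the episode above 0.03 m).
It fails at once if the teapot, tumbler, mug or candle is tipped by more than 0.35 rad (angle between any of teapot, tumbler, mug, candle's own z axis and vertical above 0.35 rad).
It fails at once if the box or lid is dropped (moves faster than 0.6 m/s unheld) (contact force between each of box, lid and the fingers below 0.05 N and linear speed of any of box, lid above 0.6 m/s).
It also fails if it takes over 61 s, if anything falls off the work surface, if the arm or the gripper's body presses on something with over 40 N, if the wrist force passes 120 N, or if a joint passes its speed limit or range.

## Working session

There is one attempt and no reset: what is moved stays moved. The work goes in short steps, Python scripts to look and compute and a tool call to move; the robot and the scene stay as the last step left them, time stands still between calls to the robot, and variables do not carry over. Pictures are saved under pics/ and viewed, at most 10 in all, crops included, and the job is handed in when it is done.

Besides the shell and the picture viewer there is one more tool, called after "Emit:" as name([rows], argument=value, ...), one row to a line, values as JSON. arm_command: Moves the arm, as the interface text tells. Its arguments: {"type":"object","properties":{"commands":{"type":"array"},"newtons":{"type":"number"}},"required":["commands"]}

```bash
mkdir -p pics; ls; cat > h.py <<'E'
import numpy as np, cv2
from workcell import bot, grab_frame, ticket
def snap(name,fn):
    d=grab_frame(name); cv2.imwrite('pics/'+fn,cv2.cvtColor(d['image'],cv2.COLOR_RGB2BGR))
    np.savez('pics/'+fn[:-4]+'.npz',**d); return d
def ray(d,u,v):
    f=192/np.tan(np.radians(float(d['vertical_fov']))/2)
    R=np.array(d['R']);t=np.array(d['t'])
    return -R.T@t, R.T@np.array([(u-d['cx'])/f,(v-d['cy'])/f,1.])
def onz(d,u,v,z):
    c,r=ray(d,u,v); return c+r*(z-c[2])/r[2]
def proj(d,X):
    f=192/np.tan(np.radians(float(d['vertical_fov']))/2)
    p=np.array(d['R'])@X+np.array(d['t']); return np.array([d['cx'],d['cy']])+f*p[:2]/p[2]
E
python3 - <<'E'
from h import *
a=snap('scene','s0.png');b=snap('side','d0.png')
for d in(a,b): print(-np.array(d['R']).T@d['t'],d['vertical_fov'],d['cx'],d['cy'])
o=bot.observe();print(o['position'],o['tool_rot'],bot.pinch_z,o['clock'])
E
```

```text
pics
[0.98200829 0.24919638 1.08474106] 52.57713130925202 255.83817117009457 191.37891956349813
[0.09911209 0.92225889 1.09130526] 49.82315353206068 249.4256308783664 192.16854565708198
[ 0.20994785 -0.58838967  0.23081011] [-3.14063334e+00  1.01380327e-04  3.42783847e-01] 0.0187 0.1
```

View pics/s0.png

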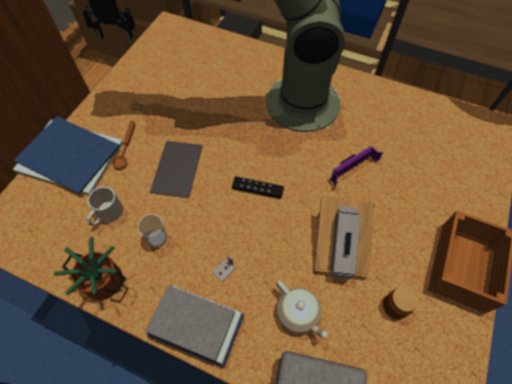

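View pics/d0.png

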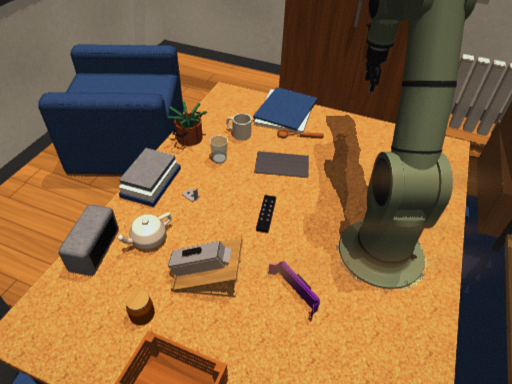

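The scene view shows the robot at (305,105), the box on its rest at (345,240), the bracket at (225,268), the board at (177,168), the remote at (258,187), the teapot at (298,310), the tumbler at (152,230) and the purple decoy at (355,163). In the side view the bracket is at (190,194), the box at (200,258) and the board at (282,163).

```bash
python3 - <<'E'
from h import *
a=dict(np.load('pics/s0.npz'));b=dict(np.load('pics/d0.npz'))
for n,u,v,z in [('board',177,168,.006),('bracket',225,268,.02),('remote',258,187,.018),('boxc',345,240,.11),('rest',343,238,.06),('teapot',298,310,.08),('tumbler',152,230,.05),('mug',104,206,.05),('candle',400,303,.08),('base',305,105,0.)]:
    print(n,onz(a,u,v,z).round(3))
for n,u,v,z in [('board',282,163,.006),('bracket',190,194,.02),('remote',266,213,.018),('boxc',200,258,.11)]: print(n,onz(b,u,v,z).round(3))
A=cv2.imread('pics/s0.png');B=cv2.imread('pics/d0.png')
c=lambda I,x,y,w,h,s:cv2.resize(I[y:y+h,x:x+w],None,fx=s,fy=s,interpolation=cv2.INTER_CUBIC)
m=np.zeros((600,800,3),np.uint8)
m[:300,:400]=c(A,300,190,80,60+40,4)[:300,:320].shape and cv2.copyMakeBorder(c(A,300,190,100,75+0,4),0,0,0,0,0)
m[300:,:400]=c(A,205,250,40,30,10)
m[:300,400:]=c(B,160,230,100,75,4)
m[300:,400:]=c(B,170,180,40,30,10)
cv2.imwrite('pics/m.png',m)
E
```

```text
board [ 0.445 -0.276  0.006]
bracket [0.691 0.024 0.02 ]
remote [0.409 0.001 0.018]
boxc [0.514 0.303 0.11 ]
rest [0.486 0.299 0.06 ]
teapot [0.731 0.254 0.08 ]
tumbler [ 0.684 -0.214  0.05 ]
mug [ 0.675 -0.387  0.05 ]
candle [0.608 0.486 0.08 ]
base [0.009 0.013 0.   ]
board [ 0.441 -0.278  0.006]
bracket [0.685 0.033 0.02 ]
remote [0.4   0.007 0.018]
boxc [0.486 0.323 0.11 ]
```

View pics/m.png

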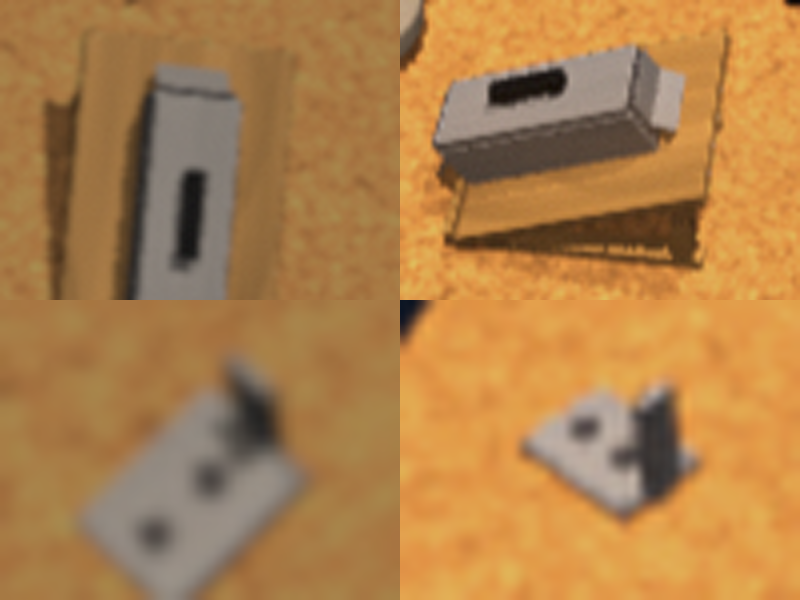

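The crops show the bracket foot and tongue clearly. In scene pixels the foot corners are about (213,272), (222,280), (236,268) and (225.5,259). The lid-top corners show in both views, with the box's low end away from the robot.

```bash
cat >> h.py <<'E'
def tri(a,pa,b,pb):
    c,r=ray(a,*pa);e,s=ray(b,*pb)
    k=np.linalg.lstsq(np.c_[r,-s],e-c,rcond=None)[0]
    p,q=c+k[0]*r,e+k[1]*s; return (p+q)/2,np.linalg.norm(p-q)
E
python3 - <<'E'
from h import *
a=dict(np.load('pics/s0.npz'));b=dict(np.load('pics/d0.npz'))
print('foot scene');S=[onz(a,*p,.004) for p in [(213.2,271.8),(222,280),(235.8,268.2),(225.5,258.8)]];print(np.round(S,3))
print('foot side');D=[onz(b,*p,.004) for p in [(182.5,194.5),(192.5,202),(199.7,196.5),(190,188.8)]];print(np.round(D,3))
print('tongue top',tri(a,(230.2,257.8),b,(195.9,188.4)))
C=[tri(a,p,b,q) for p,q in [((338.2,212),(220,241.2)),((359.5,214),(217.5,257.5)),((357,274),(169.2,266.2)),((334,272),(171.2,251.2))]]
for x in C: print('lid',x[0].round(3),round(x[1],4))
P=np.array([x[0] for x in C]);print('mean',P.mean(0),(P[2:].mean(0)-P[:2].mean(0)))
for d,n,w in((a,'s0',(300,190,100,100)),(b,'d0',(160,230,100,75))):
    im=cv2.imread('pics/%s.png'%n);x,y,ww,h=w;v=im[y:y+h,x:x+ww].max(2)
    _,l,st,ce=cv2.connectedComponentsWithStats((v<60).astype(np.uint8))
    for i in range(1,len(st)):
        if st[i,4]>40: print(n,st[i],ce[i]+[x,y])
for n,im,d in(('s0',cv2.imread('pics/s0.png'),a),('d0',cv2.imread('pics/d0.png'),b)):
    hs=cv2.cvtColor(im,cv2.COLOR_BGR2HSV)
    m=((hs[...,1]<90)&(hs[...,2]<140)).astype(np.uint8)
    m2=np.zeros_like(m);sl=(slice(130,205),slice(140,210)) if n=='s0' else (slice(145,185),slice(245,318));m2[sl]=m[sl]
    k=max(cv2.findContours(m2,0,2)[0],key=cv2.contourArea);r=cv2.minAreaRect(k);print('board',r,[onz(d,*p,.006).round(3)[:2] for p in cv2.boxPoints(r)],onz(d,*r[0],.006))
E
```

```text
foot scene
[[ 0.711 -0.005  0.004]
 [ 0.722  0.028  0.004]
 [ 0.675  0.049  0.004]
 [ 0.662  0.009  0.004]]
foot side
[[ 0.717  0.033  0.004]
 [ 0.666  0.051  0.004]
 [ 0.655  0.017  0.004]
 [ 0.707 -0.004  0.004]]
tongue top (array([0.66458576, 0.02722115, 0.0488566 ]), np.float64(0.006972594997306884))
lid [0.452 0.26  0.13 ] 0.0005
lid [0.434 0.315 0.13 ] 0.0008
lid [0.573 0.363 0.069] 0.0058
lid [0.595 0.308 0.066] 0.0023
mean [0.51343987 0.31136912 0.09879268] [ 0.14101105  0.04787456 -0.0630011 ]
s0 [31 24  7 56 90] [334.05555556 241.24444444]
s0 [ 44  43   7  22 101] [347.20792079 243.48514851]
s0 [33 83 18  6 51] [339.96078431 276.43137255]
d0 [ 22  18  19   8 101] [191.37623762 251.35643564]
board ((175.67227172851562, 168.5453338623047), (38.224891662597656, 57.92267608642578), 14.743562698364258) [array([ 0.559, -0.31 ]), array([ 0.346, -0.383]), array([ 0.331, -0.246]), array([ 0.542, -0.185])] [ 0.44904971 -0.27908901  0.006     ]
board ((281.7377014160156, 163.88525390625), (52.5107307434082, 20.823219299316406), 5.19442892074585) [array([ 0.521, -0.185]), array([ 0.561, -0.305]), array([ 0.356, -0.363]), array([ 0.326, -0.242])] [ 0.44017255 -0.27223064  0.006     ]
```

Emit:
arm_command([
  [[26,40,0],0,-1],
  [[26,40,0],0,-1],
  [[26,40,0],0,-1],
  [[26,40,0],0,-1],
  [[26,40,0],0,-1],
  [[26,40,0],0,-1],
  [[26,40,0],0,-1],
  [[26,40,0],0,-1],
  [[24,40,0],0,-1],
  [[24,40,0],0,-1],
])

```text
clock: 1.1
position: [0.4666, -0.1868, 0.2313]
tool_rot: [-3.142, 0.0, 0.343]
force: [1.0, -0.5, 0.5]
grip_width: 0.0858
finger_force: 0.0
```

Emit:
arm_command([
  [[3,42,0],0,-1],
  [[3,42,0],0,-1],
  [[3,42,0],0,-1],
  [[3,42,0],0,-1],
  [[3,42,0],0,-1],
  [[3,42,0],0,-1],
  [[3,42,0],0,-1],
  [[2,42,0],0,-1],
  [[2,42,0],0,-1],
  [[2,42,0],0,-1],
  [[2,42,0],0,-1],
  [[0,20,0],0,-1],
  [[0,0,0],0,-1],
])

```text
clock: 2.4
position: [0.494, 0.2965, 0.2307]
tool_rot: [-3.14, 0.001, 0.347]
force: [0.2, -0.5, 0.3]
grip_width: 0.0856
finger_force: 0.0
```

```bash
python3 - <<'E'
from h import *
w=snap('wrist','w1.png');a=snap('side','d1.png')
o=bot.observe();print(o['position'],o['tool_rot'],o['qpos'],o['clock'])
A=cv2.imread('pics/w1.png');B=cv2.imread('pics/d1.png')
m=np.zeros((384,768,3),np.uint8);m[:,:512]=A;m[:,512:]=B[130:322,130:258].repeat(2,0).repeat(2,1)
cv2.imwrite('pics/m1.png',m);print(w['vertical_fov'],w['cx'],w['cy'],-w['R'].T@w['t'],w['R'])
E
```

```text
[0.4948269  0.29305111 0.23084898] [3.14116947e+00 8.67912349e-04 3.43273932e-01] [-0.38457919  0.46071489 -0.3508878   1.72182681  0.18364828  0.9923692
 -2.03027503] 2.5
65.70646984690485 257.8944336166272 194.70953171457074 [0.5669425  0.32205315 0.3739233 ] [[ 3.39772824e-01 -9.40507449e-01 -4.08680088e-04]
 [-8.96938720e-01 -3.24163612e-01  3.00697332e-01]
 [-2.82940560e-01 -1.01802221e-01 -9.53719533e-01]]
```

View pics/m1.png

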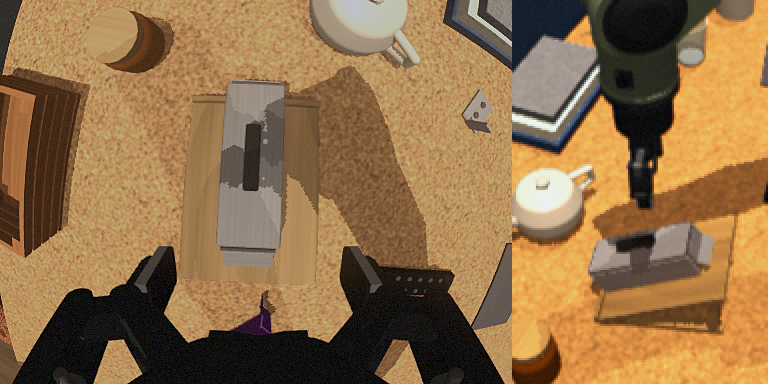

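The wrist view shows the lid's far corners at (230,82) and (284,84), its near corners at (220,248) and (279,250), and the grip bar from (253,125) to (251,190). The bracket is at (478,112).

```bash
cat >> h.py <<'E'
def wray(d,u,v):
    f=192/np.tan(np.radians(float(d['vertical_fov']))/2)
    x,y=u-d['cx'],v-d['cy'];r=np.hypot(x,y)+1e-9;th=r/f
    R=np.array(d['R']);return -R.T@d['t'],R.T@np.array([x/r*np.sin(th),y/r*np.sin(th),np.cos(th)])
def wz(d,u,v,z):
    c,r=wray(d,u,v);return c+r*(z-c[2])/r[2]
E
python3 - <<'E'
from h import *
w=dict(np.load('pics/w1.npz'))
q=[wz(w,u,v,z) for u,v,z in [(230,82,.065),(284,84,.065),(220,248,.133),(279,250,.133),(252,157,.113)]]
print(np.round(q,4))
f=(q[0]+q[1])/2;n=(q[2]+q[3])/2;print((f+n)/2,f-n,np.linalg.norm(f-n),np.arctan2(*(f-n)[1::-1]),np.linalg.norm(q[0]-q[1]),np.linalg.norm(q[2]-q[3]))
for u,v,z in[(478,90,.052),(462,115,.004),(470,130,.004),(490,98,.004)]:print(wz(w,u,v,z).round(3))
A=cv2.imread('pics/w1.png');cv2.imwrite('pics/br.png',cv2.resize(A[80:140,450:510],None,fx=8,fy=8,interpolation=cv2.INTER_CUBIC))
E
```

```text
[[0.579  0.3568 0.065 ]
 [0.5957 0.3043 0.065 ]
 [0.4355 0.3116 0.133 ]
 [0.4521 0.2601 0.133 ]
 [0.5208 0.3111 0.113 ]]
[0.51558025 0.30819666 0.099     ] [ 0.1435259   0.04466286 -0.068     ] 0.16498016866588577 0.3016848569265633 0.05511864436214855 0.054074808750164086
[0.702 0.068 0.052]
[0.672 0.045 0.004]
[0.66  0.02  0.004]
[0.724 0.001 0.004]
```

View pics/br.png

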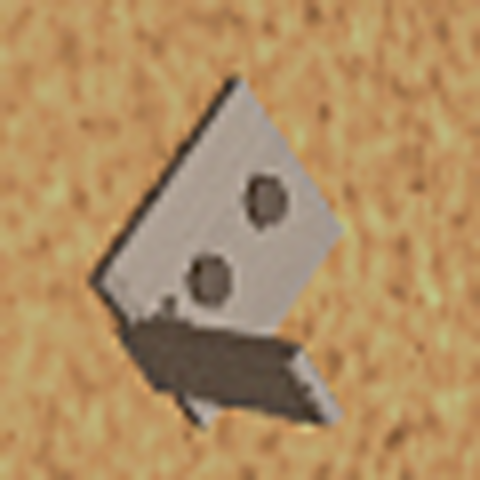

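Wrist view and room views agree on the box to within 3 mm. The bracket crop shows the foot corners and the tongue top edge, centred at about (489.6,128.5). Descending to grasp.

Emit:
arm_command([
  [[-2,7,-28],-0.02,-1],
  [[0,0,-30],0,-1],
  [[0,0,-30],0,-1],
  [[0,0,-30],0,-1],
  [[0,0,-25],0,-1],
  [[0,0,-15],0,-1],
  [[0,0,-8],0,-1],
  [[0,0,0],0,-1],
  [[0,0,0],0,1],
  [[0,0,0],0,1],
  [[0,0,0],0,1],
  [[0,0,0],0,1],
  [[0,0,0],0,1],
  [[0,0,0],0,1],
], newtons=60)

```text
clock: 3.9
position: [0.4936, 0.3012, 0.0668]
tool_rot: [-3.141, -0.002, 0.323]
force: [-2.2, 1.4, 8.4]
grip_width: 0.0595
finger_force: 64.0
```

```bash
python3 - <<'E'
from h import *
w=dict(np.load('pics/w1.npz'))
for u,v,z in[(479.6,89.75,.004),(461.9,114.4,.004),(492.9,108.75,.004),(475.6,133.1,.002),(489.6,128.5,.052),(463.2,90+30.6,.0)]:print(wz(w,u,v,z).round(4))
o=bot.observe();print(o['force'],o['moment'])
E
```

```text
[0.7243 0.0271 0.004 ]
[0.6732 0.0452 0.004 ]
[ 0.7119 -0.0119  0.004 ]
[0.661  0.0051 0.002 ]
[0.6658 0.0255 0.052 ]
[0.6671 0.0358 0.    ]
[-2.16988325  1.37851659  8.39485203] [ 0.42371636  0.49917649 -0.08881563]
```

Emit:
arm_command([
  [[0,0,10],0,1],
  [[0,0,20],0,1],
  [[0,0,30],0,1],
  [[0,0,30],0,1],
  [[0,0,20],0,1],
  [[4,-20,0],0,1],
  [[5,-25,0],-0.08,1],
  [[5,-25,0],-0.1,1],
  [[5,-25,0],-0.1,1],
  [[5,-25,0],-0.1,1],
  [[5,-25,0],-0.1,1],
  [[5,-25,0],-0.1,1],
  [[3,-16,0],-0.08,1],
  [[0,0,0],0,1],
  [[0,0,0],0,1],
])

```text
clock: 5.4
position: [0.5298, 0.1133, 0.1753]
tool_rot: [3.141, 0.0, -0.34]
force: [-0.5, 0.4, -4.5]
grip_width: 0.0592
finger_force: 66.4
```

```bash
python3 - <<'E'
from h import *
snap('side','d2.png');snap('scene','s2.png');o=bot.observe();print(o['position'],o['tool_rot'],o['force'],o['moment'],o['qpos'])
A=cv2.imread('pics/s2.png');B=cv2.imread('pics/d2.png')
m=np.hstack([cv2.resize(I,(400,300)) if 0 else cv2.resize(I[y:y+150,x:x+130],None,fx=3,fy=3) for I,x,y in((A,220,130),(B,160,130))])
cv2.imwrite('pics/m2.png',m)
E
```

```text
[0.52974092 0.11449924 0.17526663] [-3.14153003e+00  4.53911325e-04 -3.37508346e-01] [-4.47040398e-01  4.30606670e-03 -5.22288801e+00] [0.02984448 0.07128498 0.03531254] [-0.2065313   0.46357574 -0.15490383  1.86955992  0.09441014  0.81579856
 -2.31843399]
```

View pics/m2.png

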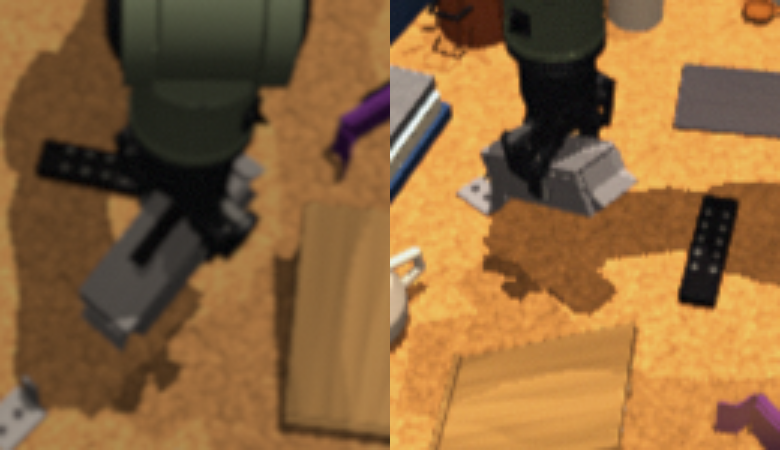

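The box is held, still tilted nose-down, clear of the bracket and the remote. Now I'll level it against the table.

Emit:
arm_command([
  [[0,0,-30],0,1],
  [[0,0,-30],0,1],
  [[0,0,-25],0,1],
  [[0,0,-20],0,1],
  [[0,0,-10],0,1],
  [[0,0,-6],0,1],
  [[0,0,-3],0,1],
  [[0,0,-3],0,1],
  [[0,0,0],0,1],
])

```text
clock: 6.4
position: [0.5303, 0.1144, 0.0486]
tool_rot: [-3.141, -0.0, -0.337]
force: [-0.1, 0.0, -4.9]
grip_width: 0.0592
finger_force: 67.4
```

Emit:
arm_command([
  [[0,0,-2],0,1],
  [[0,0,-3],0,1],
  [[0,0,-3],0,1],
  [[0,0,-3],0,1],
  [[0,0,-3],0,1],
  [[0,0,-3],0,1],
], newtons=30)

```text
clock: 7.0
position: [0.5291, 0.1154, 0.0319]
tool_rot: [-3.141, 0.001, -0.336]
force: [-13.1, 5.2, 10.7]
grip_width: 0.0593
finger_force: 68.4
```

Emit:
arm_command([
  [[0,0,0],0,1],
  [[0,0,-3],0,1],
  [[0,0,-3],0,1],
  [[0,0,-3],0,1],
], newtons=20)

```text
clock: 7.4
position: [0.5294, 0.1152, 0.0228]
tool_rot: [-3.141, 0.001, -0.336]
force: [-9.3, 4.2, 10.4]
grip_width: 0.0591
finger_force: 68.0
```

Emit:
arm_command([
  [[0,0,-3],0,1],
  [[0,0,-3],0,1],
  [[0,0,-2],0,1],
  [[0,0,-2],0,1],
  [[0,0,0],0,1],
])

```text
clock: 7.9
position: [0.5296, 0.115, 0.0125]
tool_rot: [-3.141, 0.001, -0.336]
force: [-7.5, 3.4, 4.7]
grip_width: 0.0592
finger_force: 67.7
```

```bash
python3 - <<'E'
from h import *
o=bot.observe();print(o['position'],o['force'],o['moment'],o['finger_force'])
w=snap('wrist','w3.png');snap('side','d3.png')
A=cv2.imread('pics/w3.png');B=cv2.imread('pics/d3.png')
m=np.zeros((384,800,3),np.uint8);m[:,:512]=A;m[:,512:]=cv2.resize(B[160:256,150:222],None,fx=4,fy=4)
cv2.imwrite('pics/m3.png',m)
E
```

```text
[0.52959162 0.11504114 0.01251122] [-7.5361654   3.4430064   4.67193099] [0.37966061 0.86123542 0.03875301] 67.67456889152527
```

View pics/m3.png

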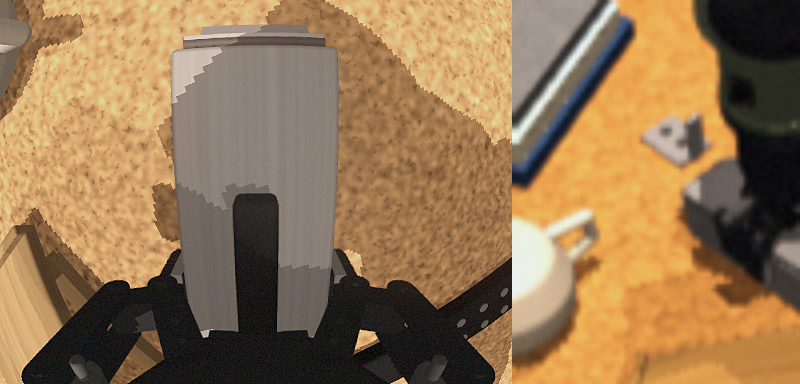

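The box now lies about level: the lid's far edge runs from (172,50) to (338,48) in the wrist view, centred in the grip.

Emit:
arm_command([
  [[0,0,0],0,0.0],
  [[0,0,0],0,-0.6],
  [[0,0,0],0,-1],
  [[0,0,0],0,-1],
  [[0,0,0],0,-1],
], newtons=60)

```text
clock: 8.5
position: [0.5302, 0.1143, 0.0124]
tool_rot: [-3.141, -0.0, -0.337]
force: [-0.7, -1.0, 0.2]
grip_width: 0.0855
finger_force: 0.0
```

```bash
python3 - <<'E'
from h import *
w=snap('wrist','w4.png');o=bot.observe();print(o['position'],o['tool_rot'],o['force'],o['grip_width'])
g=cv2.imread('pics/w4.png').astype(int)
for c in (200,230,256,290,310): print(c,[(r,int(g[r,c].sum()//3)) for r in range(18,62,3)])
for r in(80,120): print(r,[(c,g[r,c].tolist()) for c in list(range(168,186,3))+list(range(324,345,3))])
l,r_=wz(w,172,50,.054),wz(w,338,48,.054);print(l,r_,np.linalg.norm(l-r_),(l+r_)/2)
E
```

```text
[0.53015352 0.11428732 0.01233299] [-3.14152736e+00 -1.63116110e-04 -3.37408204e-01] [ 0.78878773 -0.457936    0.01968369] 0.08562989888853575
200 [(18, 186), (21, 184), (24, 185), (27, 178), (30, 167), (33, 156), (36, 153), (39, 159), (42, 157), (45, 183), (48, 212), (51, 102), (54, 127), (57, 95), (60, 157)]
230 [(18, 160), (21, 161), (24, 174), (27, 173), (30, 158), (33, 156), (36, 156), (39, 159), (42, 150), (45, 214), (48, 66), (51, 83), (54, 79), (57, 86), (60, 122)]
256 [(18, 141), (21, 157), (24, 158), (27, 155), (30, 156), (33, 123), (36, 119), (39, 116), (42, 117), (45, 143), (48, 73), (51, 82), (54, 73), (57, 112), (60, 126)]
290 [(18, 123), (21, 121), (24, 108), (27, 112), (30, 117), (33, 117), (36, 117), (39, 115), (42, 113), (45, 140), (48, 66), (51, 81), (54, 70), (57, 108), (60, 121)]
310 [(18, 125), (21, 114), (24, 121), (27, 132), (30, 137), (33, 136), (36, 97), (39, 120), (42, 121), (45, 135), (48, 64), (51, 80), (54, 67), (57, 82), (60, 120)]
80 [(168, [111, 167, 217]), (171, [154, 165, 177]), (174, [179, 193, 206]), (177, [178, 191, 205]), (180, [178, 190, 203]), (183, [180, 193, 205]), (324, [120, 130, 144]), (327, [119, 126, 137]), (330, [115, 126, 137]), (333, [111, 119, 133]), (336, [83, 87, 92]), (339, [78, 118, 160]), (342, [72, 108, 148])]
120 [(168, [78, 121, 161]), (171, [61, 83, 109]), (174, [114, 124, 139]), (177, [118, 128, 141]), (180, [119, 129, 143]), (183, [118, 130, 141]), (324, [124, 135, 142]), (327, [119, 127, 139]), (330, [118, 125, 137]), (333, [113, 125, 133]), (336, [70, 93, 120]), (339, [81, 123, 166]), (342, [75, 116, 158])]
[0.6320108  0.10948634 0.054     ] [0.61368331 0.05562762 0.054     ] 0.056891641695945475 [0.62284706 0.08255698 0.054     ]
```

```bash
python3 - <<'E'
from h import *
w=dict(np.load('pics/w4.npz'))
for v in(47,58):
  l,r_=wz(w,171.5,v+1,.054),wz(w,337,v-1,.054);m=(l+r_)/2;print(v,np.linalg.norm(l-r_),m,np.arctan2((r_-l)[0],-(r_-l)[1]), m-.08*np.array([np.cos(.337),-np.sin(.337),0]))
l,r=wz(w,171.5,80,.054),wz(w,337,80,.054);print(np.linalg.norm(l-r))
# near part of bar: far end
print(wz(w,256,195,.070))
v=cv2.imread('pics/w4.png').max(2);print([(r,int(v[r,256])) for r in range(186,225,3)])
E
```

```text
47 0.05672506972512124 [0.62361684 0.08257264 0.054     ] -0.3288499905178211 [0.54811677 0.10902523 0.054     ]
58 0.05668773415218142 [0.61985843 0.0838928  0.054     ] -0.3286818590171283 [0.54435836 0.11034539 0.054     ]
0.05677331670706157
[0.57796265 0.09781232 0.07      ]
[(186, 141), (189, 138), (192, 139), (195, 138), (198, 112), (201, 111), (204, 83), (207, 37), (210, 38), (213, 34), (216, 38), (219, 45), (222, 43)]
```

Emit:
arm_command([
  [[0,0,30],0,-1],
  [[0,0,40],0,-1],
  [[0,0,40],0,-1],
  [[10,-18,10],0,-1],
  [[10,-18,0],0,-1],
  [[10,-18,0],0,-1],
  [[0,0,0],0,-1],
  [[0,0,0],0,-1],
])

```text
clock: 9.35
position: [0.5599, 0.0602, 0.1322]
tool_rot: [-3.142, 0.0, -0.338]
force: [-0.5, 0.2, -0.9]
grip_width: 0.0855
finger_force: 0.0
```

```bash
python3 - <<'E'
from h import *
w=snap('wrist','w5.png');o=bot.observe();print(o['position'],o['tool_rot'],-w['R'].T@w['t'])
E
```

```text
[0.55972979 0.06084129 0.1321906 ] [-3.14143120e+00  4.28870869e-04 -3.37012210e-01] [0.63299228 0.03421355 0.27539354]
```

View pics/w5.png

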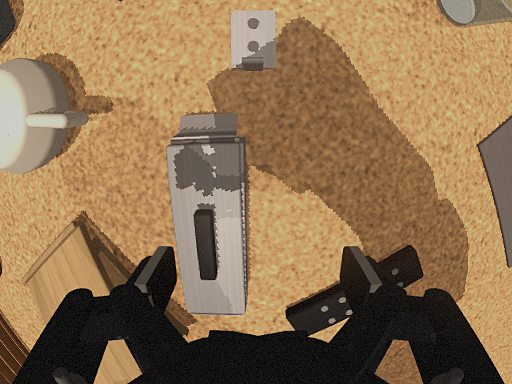

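The wrist view shows the bracket foot corners at (232,11), (271,10), (232,69) and (276,68). The tongue is dark around (253,57–70). The lid is at (168,147), (245,145), (186,312) and (246,314), with its bar at (205,245). Refining edges.

```bash
python3 - <<'E'
from h import *
w=dict(np.load('pics/w5.npz'));g=cv2.imread('pics/w5.png').astype(int).sum(2)//3
print('tongue rows');
for c in(237,246,253,260,270): print(c,[(r,int(g[r,c])) for r in range(48,78,2)])
print('tongue cols',[(c,int(g[65,c])) for c in range(226,284,2)])
print('lid far',[(r,int(g[r,230])) for r in range(128,160,2)])
P=lambda u,v,z:wz(w,u,v,z)[:2].round(4)
print('foot',[P(*p,.004) for p in[(232,11),(271,10),(232,69),(276,68)]])
print('tongue top edge rows @.052',[(v,P(253,v,.052)) for v in(57,60,64,68)],'base',P(253,69,0))
print('lid',[P(*p,.054) for p in[(168,147),(245,145),(186,312),(246,314)]],'bar',P(205,245,.07),[P(205,v,.07) for v in(209,280)])
cv2.imwrite('pics/x5.png',cv2.resize(cv2.imread('pics/w5.png')[40:160,155:285],None,fx=4.5,fy=4.5,interpolation=cv2.INTER_CUBIC))
E
```

```text
tongue rows
237 [(48, 183), (50, 185), (52, 186), (54, 183), (56, 182), (58, 184), (60, 185), (62, 187), (64, 152), (66, 104), (68, 79), (70, 85), (72, 109), (74, 99), (76, 109)]
246 [(48, 183), (50, 183), (52, 183), (54, 183), (56, 167), (58, 102), (60, 117), (62, 99), (64, 63), (66, 73), (68, 71), (70, 64), (72, 110), (74, 112), (76, 92)]
253 [(48, 108), (50, 106), (52, 190), (54, 112), (56, 126), (58, 107), (60, 116), (62, 98), (64, 66), (66, 75), (68, 69), (70, 59), (72, 90), (74, 99), (76, 101)]
260 [(48, 138), (50, 121), (52, 122), (54, 126), (56, 127), (58, 102), (60, 114), (62, 94), (64, 64), (66, 69), (68, 66), (70, 65), (72, 98), (74, 95), (76, 99)]
270 [(48, 118), (50, 116), (52, 118), (54, 119), (56, 117), (58, 119), (60, 119), (62, 117), (64, 112), (66, 118), (68, 83), (70, 108), (72, 112), (74, 107), (76, 105)]
tongue cols [(226, 170), (228, 167), (230, 155), (232, 165), (234, 173), (236, 83), (238, 93), (240, 102), (242, 90), (244, 67), (246, 69), (248, 66), (250, 74), (252, 64), (254, 67), (256, 69), (258, 69), (260, 72), (262, 58), (264, 126), (266, 116), (268, 119), (270, 117), (272, 121), (274, 121), (276, 112), (278, 121), (280, 112), (282, 93)]
lid far [(128, 103), (130, 93), (132, 70), (134, 66), (136, 118), (138, 54), (140, 65), (142, 52), (144, 99), (146, 106), (148, 106), (150, 106), (152, 105), (154, 104), (156, 104), (158, 108)]
foot [array([0.7241, 0.0269]), array([ 0.7131, -0.0065]), array([0.6713, 0.0452]), array([0.659 , 0.0079])]
tongue top edge rows @.052 [(57, array([0.6679, 0.0257])), (60, array([0.6657, 0.0265])), (64, array([0.6628, 0.0275])), (68, array([0.6599, 0.0285]))] base [0.6653 0.0275]
lid [array([0.6268, 0.1099]), array([0.6073, 0.0534]), array([0.4778, 0.1627]), array([0.4587, 0.1075])] bar [0.5469 0.1082] [array([0.5746, 0.0964]), array([0.5166, 0.1217])]
```

View pics/x5.png

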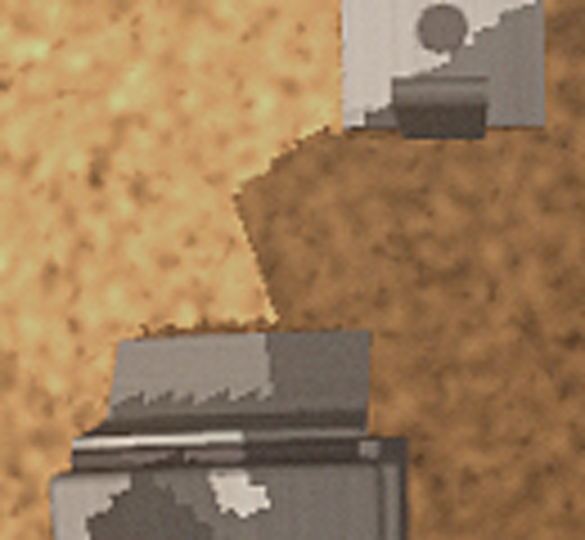

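The tongue top lies at rows 57–63.5, giving (0.6655, 0.0266) from all views. The box centre is (0.5445, 0.109). I'm regrasping it centred with a firm grip.

Emit:
arm_command([
  [[-5,16,0],0,-1],
  [[-5,16,0],0,-1],
  [[-5,16,0],0,-1],
  [[0,0,-30],0,-1],
  [[0,0,-35],0,-1],
  [[0,0,-30],0,-1],
  [[0,0,-18],0,-1],
  [[0,0,-7],0,-1],
  [[0,0,0],0,-1],
  [[0,0,0],0,1],
  [[0,0,0],0,1],
  [[0,0,0],0,1],
  [[0,0,0],0,1],
  [[0,0,0],0,1],
  [[0,0,0],0,1],
], newtons=120)

```text
clock: 10.9
position: [0.5458, 0.1088, 0.0141]
tool_rot: [-3.14, -0.002, -0.337]
force: [-4.5, 2.0, 18.0]
grip_width: 0.0581
finger_force: 129.1
```

Emit:
arm_command([
  [[0,0,15],0,1],
  [[0,0,30],0,1],
  [[0,0,30],0,1],
  [[0,0,5],0,1],
  [[7,-10,0],0,1],
  [[7,-11,0],0,1],
  [[7,-11,0],0,1],
  [[7,-10,0],0,1],
  [[7,-10,0],0,1],
  [[0,0,0],0,1],
  [[0,0,0],0,1],
])

```text
clock: 12.0
position: [0.5799, 0.0562, 0.092]
tool_rot: [3.142, 0.001, -0.338]
force: [-0.4, 0.7, -4.9]
grip_width: 0.0579
finger_force: 132.6
```

```bash
python3 - <<'E'
from h import *
w=snap('wrist','w6.png');o=bot.observe();print(o['position'],o['tool_rot'],o['force'],o['moment'])
g=cv2.imread('pics/w6.png').astype(int).sum(2)//3
for c in(220,256,300): print(c,[(r,int(g[r,c])) for r in range(0,75,2)])
z0=o['position'][2]-.0132
print(z0,[(v,wz(w,256,v,z0+.054).round(4)) for v in(46,50,54,58)])
E
```

```text
[0.57977548 0.05665638 0.09205872] [-3.14151409e+00  6.51455635e-04 -3.36991523e-01] [ 0.00607354  0.38122943 -5.49130597] [0.01917331 0.0034862  0.00995564]
220 [(0, 179), (2, 177), (4, 174), (6, 178), (8, 165), (10, 149), (12, 152), (14, 159), (16, 152), (18, 164), (20, 175), (22, 174), (24, 172), (26, 180), (28, 175), (30, 179), (32, 179), (34, 174), (36, 182), (38, 182), (40, 170), (42, 161), (44, 162), (46, 161), (48, 163), (50, 172), (52, 173), (54, 173), (56, 170), (58, 168), (60, 161), (62, 171), (64, 155), (66, 153), (68, 111), (70, 116), (72, 117), (74, 114)]
256 [(0, 169), (2, 168), (4, 168), (6, 173), (8, 175), (10, 180), (12, 190), (14, 185), (16, 174), (18, 175), (20, 195), (22, 195), (24, 196), (26, 200), (28, 118), (30, 122), (32, 122), (34, 122), (36, 123), (38, 126), (40, 130), (42, 201), (44, 200), (46, 208), (48, 131), (50, 137), (52, 140), (54, 138), (56, 78), (58, 87), (60, 86), (62, 91), (64, 115), (66, 117), (68, 115), (70, 115), (72, 113), (74, 111)]
300 [(0, 177), (2, 181), (4, 173), (6, 161), (8, 145), (10, 158), (12, 183), (14, 132), (16, 136), (18, 124), (20, 125), (22, 122), (24, 120), (26, 125), (28, 119), (30, 100), (32, 112), (34, 111), (36, 121), (38, 115), (40, 116), (42, 116), (44, 125), (46, 109), (48, 118), (50, 135), (52, 136), (54, 127), (56, 121), (58, 119), (60, 117), (62, 128), (64, 108), (66, 110), (68, 110), (70, 111), (72, 113), (74, 112)]
0.07885871601903872 [(46, array([0.6724, 0.024 , 0.1329])), (50, array([0.671 , 0.0245, 0.1329])), (54, array([0.6697, 0.025 , 0.1329])), (58, array([0.6683, 0.0254, 0.1329]))]
```

```bash
python3 - <<'E'
from h import *
w=dict(np.load('pics/w6.npz'))
g=cv2.imread('pics/w6.png').astype(int).sum(2)//3
for c in(215,235,256,275,300): print(c,[(r,int(g[r,c])) for r in range(60,120,2)])
print([(v,wz(w,256,v,.1329).round(4)) for v in(85,90,95,100,105)])
print('tongue',[(v,wz(w,256,v,.052).round(4)) for v in(48,52,56,60,64)])
E
```

```text
215 [(60, 177), (62, 178), (64, 156), (66, 156), (68, 150), (70, 108), (72, 117), (74, 114), (76, 116), (78, 114), (80, 112), (82, 112), (84, 115), (86, 112), (88, 118), (90, 117), (92, 113), (94, 126), (96, 128), (98, 71), (100, 81), (102, 81), (104, 74), (106, 60), (108, 92), (110, 114), (112, 119), (114, 127), (116, 126), (118, 128)]
235 [(60, 135), (62, 144), (64, 113), (66, 113), (68, 115), (70, 117), (72, 114), (74, 116), (76, 111), (78, 116), (80, 110), (82, 114), (84, 109), (86, 114), (88, 118), (90, 112), (92, 132), (94, 131), (96, 72), (98, 68), (100, 78), (102, 71), (104, 71), (106, 49), (108, 104), (110, 116), (112, 121), (114, 129), (116, 126), (118, 128)]
256 [(60, 86), (62, 91), (64, 115), (66, 117), (68, 115), (70, 115), (72, 113), (74, 111), (76, 114), (78, 116), (80, 113), (82, 109), (84, 109), (86, 111), (88, 112), (90, 108), (92, 131), (94, 134), (96, 57), (98, 73), (100, 80), (102, 72), (104, 65), (106, 63), (108, 108), (110, 113), (112, 123), (114, 125), (116, 121), (118, 121)]
275 [(60, 129), (62, 129), (64, 111), (66, 113), (68, 110), (70, 113), (72, 111), (74
[... 293 characters left out ...]
66, 110), (68, 110), (70, 111), (72, 113), (74, 112), (76, 112), (78, 112), (80, 108), (82, 107), (84, 109), (86, 111), (88, 112), (90, 104), (92, 130), (94, 133), (96, 51), (98, 70), (100, 74), (102, 72), (104, 66), (106, 70), (108, 106), (110, 119), (112, 126), (114, 126), (116, 125), (118, 128)]
[(85, array([0.6595, 0.0286, 0.1329])), (90, array([0.6578, 0.0291, 0.1329])), (95, array([0.6562, 0.0297, 0.1329])), (100, array([0.6546, 0.0303, 0.1329])), (105, array([0.653 , 0.0309, 0.1329]))]
tongue [(48, array([0.6864, 0.0196, 0.052 ])), (52, array([0.684 , 0.0205, 0.052 ])), (56, array([0.6816, 0.0213, 0.052 ])), (60, array([0.6792, 0.0221, 0.052 ])), (64, array([0.6769, 0.023 , 0.052 ]))]
```

Emit:
arm_command([
  [[2,-1,-8],0,1],
  [[0,0,-15],0,1],
  [[0,0,-15],0,1],
  [[0,0,-4],0,1],
  [[0,0,-4],0,1],
  [[0,0,-4],0,1],
  [[0,0,-4],0,1],
])

```text
clock: 12.75
position: [0.5823, 0.0554, 0.0383]
tool_rot: [-3.141, -0.001, -0.337]
force: [0.5, -0.5, -4.0]
grip_width: 0.0582
finger_force: 132.5
```

Emit:
arm_command([
  [[0,0,-4],0,1],
  [[0,0,-4],0,1],
  [[0,0,-4],0,1],
])

```text
clock: 13.05
position: [0.5821, 0.0553, 0.0261]
tool_rot: [-3.142, -0.0, -0.337]
force: [-0.2, -0.1, -4.7]
grip_width: 0.0583
finger_force: 132.5
```

Emit:
arm_command([
  [[0,0,-3],0,1],
  [[0,0,-3],0,1],
  [[0,0,-3],0,1],
  [[0,0,0],0,1],
])

```text
clock: 13.45
position: [0.5819, 0.0554, 0.0169]
tool_rot: [3.141, 0.0, -0.337]
force: [-0.5, 0.1, -5.7]
grip_width: 0.058
finger_force: 132.5
```

```bash
python3 - <<'E'
from h import *
w=snap('wrist','w7.png');o=bot.observe();print(o['position'],o['force'],o['moment'])
g=cv2.imread('pics/w7.png').astype(int).sum(2)//3
for c in(215,256,300): print(c,[(r,int(g[r,c])) for r in range(0,116,3)])
E
```

```text
[0.58194196 0.0553399  0.01710261] [-0.73984378 -0.16247371 -4.95088103] [-0.04093451  0.00725825 -0.0354229 ]
215 [(0, 171), (3, 172), (6, 171), (9, 173), (12, 173), (15, 170), (18, 174), (21, 169), (24, 171), (27, 171), (30, 169), (33, 173), (36, 175), (39, 170), (42, 186), (45, 186), (48, 188), (51, 185), (54, 186), (57, 144), (60, 132), (63, 132), (66, 130), (69, 133), (72, 134), (75, 133), (78, 133), (81, 134), (84, 132), (87, 138), (90, 138), (93, 138), (96, 137), (99, 138), (102, 130), (105, 75), (108, 99), (111, 122), (114, 127)]
256 [(0, 172), (3, 171), (6, 173), (9, 173), (12, 169), (15, 175), (18, 172), (21, 167), (24, 167), (27, 165), (30, 168), (33, 112), (36, 114), (39, 124), (42, 125), (45, 132), (48, 132), (51, 130), (54, 131), (57, 132), (60, 133), (63, 136), (66, 130), (69, 133), (72, 132), (75, 130), (78, 134), (81, 131), (84, 134), (87, 136), (90, 139), (93, 137), (96, 137), (99, 139), (102, 79), (105, 68), (108, 112), (111, 123), (114, 123)]
300 [(0, 114), (3, 107), (6, 111), (9, 111), (12, 112), (15, 113), (18, 111), (21, 107), (24, 110), (27, 111), (30, 109), (33, 108), (36, 112), (39, 108), (42, 124), (45, 123), (48, 131), (51, 124), (54, 131), (57, 124), (60, 126), (63, 131), (66, 127), (69, 132), (72, 130), (75, 127), (78, 129), (81, 128), (84, 127), (87, 129), (90, 134), (93, 131), (96, 128), (99, 131), (102, 62), (105, 68), (108, 112), (111, 122), (114, 126)]
```

The flap now spans the wrist view from row 102 off the top edge, so clasp a is out about level. Now I'll raise the box, turn it half round and shift it.

Emit:
arm_command([
  [[0,0,10],0,1],
  [[0,0,25],0,1],
  [[0,0,30],0,1],
  [[0,0,15],0.05,1],
  [[0,0,0],0.12,1],
  [[0,0,0],0.14,1],
  [[0,0,0],0.14,1],
  [[0,0,0],0.14,1],
  [[0,0,0],0.14,1],
  [[0,0,0],0.14,1],
  [[0,0,0],0.14,1],
  [[0,0,0],0.14,1],
  [[0,0,0],0.14,1],
  [[0,0,0],0.14,1],
  [[0,0,0],0.14,1],
  [[0,0,0],0.14,1],
  [[0,0,0],0.14,1],
])

```text
clock: 15.2
position: [0.5822, 0.0549, 0.0982]
tool_rot: [3.141, 0.001, 1.518]
force: [-0.3, 0.3, -5.1]
grip_width: 0.0579
finger_force: 132.5
```

Emit:
arm_command([
  [[0,0,0],0.14,1],
  [[0,0,0],0.14,1],
  [[0,0,0],0.14,1],
  [[0,0,0],0.14,1],
  [[0,0,0],0.14,1],
  [[0,0,0],0.14,1],
  [[0,0,0],0.14,1],
  [[0,0,0],0.14,1],
  [[-2,1,0],0.12,1],
  [[-2,1,0],0.05,1],
  [[0,0,0],0,1],
  [[0,0,0],0,1],
])

```text
clock: 16.4
position: [0.5782, 0.0569, 0.0977]
tool_rot: [-3.141, 0.001, 2.8]
force: [0.8, 0.9, -6.0]
grip_width: 0.0579
finger_force: 132.6
```

```bash
python3 - <<'E'
from h import *
o=bot.observe();print(o['position'],o['tool_rot'],o['qpos'],o['force'],o['moment'])
w=snap('wrist','w8.png');snap('side','d8.png')
g=cv2.imread('pics/w8.png').astype(int).sum(2)//3
for c in(256,300): print(c,[(r,int(g[r,c])) for r in range(90,116,2)])
z=o['position'][2]-.0141+.054
print([(v,wz(w,256,v,z).round(4)) for v in(100,104,108)])
A=cv2.imread('pics/w8.png');B=cv2.imread('pics/d8.png')
m=np.hstack([cv2.resize(A,(400,300)),cv2.resize(B[150:225,150:250],(400,300),interpolation=cv2.INTER_CUBIC)])
C=cv2.imread('pics/w7.png');m=np.vstack([m,np.hstack([cv2.resize(C,(400,300)),np.zeros((300,400,3),np.uint8)])])
cv2.imwrite('pics/m8.png',m)
E
```

```text
[0.57822792 0.05690086 0.09773824] [-3.14093518e+00  6.98823045e-04  2.80048820e+00] [ 0.40764947  0.79773903 -0.9176092   1.79316959  0.77196822  0.95450526
  0.38519313] [ 0.79591859  0.94242475 -5.99577726] [ 0.0355312   0.05726267 -0.03676355]
256 [(90, 163), (92, 161), (94, 164), (96, 166), (98, 172), (100, 78), (102, 87), (104, 73), (106, 126), (108, 130), (110, 143), (112, 145), (114, 149)]
300 [(90, 162), (92, 160), (94, 160), (96, 161), (98, 171), (100, 85), (102, 91), (104, 76), (106, 126), (108, 139), (110, 153), (112, 153), (114, 153)]
[(100, array([0.5048, 0.0819, 0.1376])), (104, array([0.5061, 0.0815, 0.1376])), (108, array([0.5074, 0.081 , 0.1376]))]
```

View pics/m8.png

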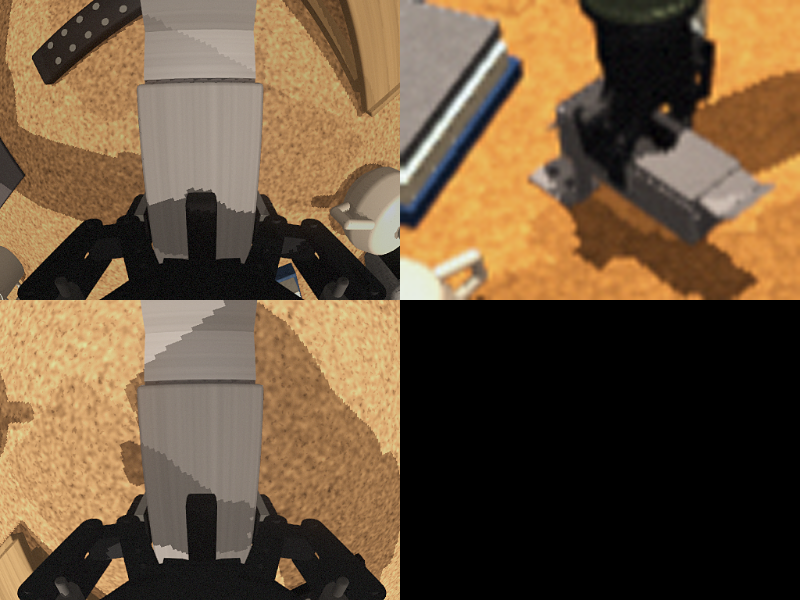

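The view shows clasp a sticking out level, and the box level with end b towards the bracket. Now I'll lower onto the tongue.

Emit:
arm_command([
  [[-1,0,-8],0,1],
  [[0,0,-20],0,1],
  [[0,0,-18],0,1],
  [[0,0,-6],0,1],
  [[0,0,-4],0,1],
  [[0,0,-4],0,1],
  [[0,0,-4],0,1],
])

```text
clock: 17.2
position: [0.5773, 0.0575, 0.0333]
tool_rot: [3.141, 0.0, 2.803]
force: [0.5, 0.2, -5.4]
grip_width: 0.0576
finger_force: 132.3
```

Emit:
arm_command([
  [[0,0,-4],0,1],
  [[0,0,-4],0,1],
  [[0,0,-3],0,1],
  [[0,0,-3],0,1],
  [[0,0,-2],0,1],
  [[0,0,0],0,1],
])

```text
clock: 17.8
position: [0.577, 0.0574, 0.0171]
tool_rot: [-3.142, -0.0, 2.803]
force: [-0.8, -0.0, -5.2]
grip_width: 0.0582
finger_force: 132.4
```

```bash
python3 - <<'E'
from h import *
o=bot.observe();print(o['position'],o['tool_rot'],o['force'],o['moment'])
E
```

```text
[0.57695761 0.057393   0.01706887] [-3.14153522e+00 -2.29259367e-04  2.80282072e+00] [-0.8082455  -0.03203306 -5.15563481] [ 0.01120224  0.0282635  -0.0113292 ]
```

Emit:
arm_command([
  [[0,0,10],0,1],
  [[0,0,25],0,1],
  [[0,0,30],0,1],
  [[-4,5,5],0,1],
  [[-8,10,0],0,1],
  [[-8,10,0],0,1],
  [[-8,10,0],0,1],
  [[-8,8,0],0,1],
  [[0,0,-15],0,1],
  [[0,0,-25],0,1],
  [[0,0,-18],0,1],
  [[0,0,-5],0,1],
  [[0,0,-4],0,1],
  [[0,0,-3],0,1],
  [[0,0,-2],0,1],
  [[0,0,-1],0,1],
  [[0,0,0],0,1],
])

```text
clock: 19.5
position: [0.5412, 0.1003, 0.0145]
tool_rot: [3.141, 0.0, 2.803]
force: [-0.3, 0.3, -4.4]
grip_width: 0.0578
finger_force: 133.0
```

Emit:
arm_command([
  [[0,0,-1],0,1],
  [[0,0,-1],0,1],
  [[0,0,0],0,1],
])

```text
clock: 19.8
position: [0.5414, 0.1004, 0.0141]
tool_rot: [-3.141, 0.002, 2.803]
force: [-10.8, -5.5, 33.5]
grip_width: 0.0583
finger_force: 138.2
```

Emit:
arm_command([
  [[0,0,0],0,0.0],
  [[0,0,0],0,-0.6],
  [[0,0,0],0,-1],
  [[0,0,0],0,-1],
  [[0,0,20],0,-1],
  [[0,0,35],0,-1],
  [[0,0,40],0,-1],
  [[20,-8,40],0,-1],
  [[30,-10,0],0,-1],
  [[30,-10,0],0,-1],
  [[30,-10,0],0,-1],
  [[30,-10,0],0,-1],
  [[0,0,0],0,-1],
  [[0,0,0],0,-1],
], newtons=50)

```text
clock: 21.2
position: [0.6809, 0.0526, 0.1468]
tool_rot: [3.141, -0.001, 2.803]
force: [-0.9, 0.4, 0.4]
grip_width: 0.0852
finger_force: 0.0
```

```bash
python3 - <<'E'
from h import *
w=snap('wrist','w9.png');o=bot.observe();print(o['position'],o['tool_rot'])
g=cv2.imread('pics/w9.png');hs=cv2.cvtColor(g,cv2.COLOR_BGR2HSV)
m=((hs[...,1]<75)&(hs[...,2]>75)).astype(np.uint8);n,l,st,ce=cv2.connectedComponentsWithStats(m)
for i in range(1,n):
    if st[i,4]>300: print(st[i],ce[i])
k=((hs[...,2]<60)).astype(np.uint8);n,l2,s2,c2=cv2.connectedComponentsWithStats(k)
for i in range(1,n):
    if s2[i,4]>150: print('dark',s2[i],c2[i])
i=np.argmax([0]+[st[j,4] if 100<ce[j][0]<400 else 0 for j in range(1,len(st))])
ys=range(st[i,1],st[i,1]+st[i,3],8)
for y in ys:
    x=np.where(l[y]==i)[0]; print(y,x.min(),x.max(),end=' | ')
E
```

```text
[0.68046258 0.05288076 0.14706952] [ 3.14146647e+00 -6.97597191e-04  2.80336983e+00]
[  219     0    75   172 10993] [256.68780133  87.42463386]
[249   0  16  51 498] [257.15060241  27.89558233]
[ 388  107  124  113 8806] [462.29389053 164.00965251]
[ 210  174   41   54 1913] [230.26346053 200.66231051]
[   0  235   83   87 2843] [ 45.48610623 269.10130144]
[ 182  266  161   73 3545] [264.23215797 304.73596615]
[495 271  17  59 771] [504.15175097 301.46303502]
[456 296  40  43 757] [475.19550859 317.07001321]
[ 253  302  100   41 1497] [317.8750835  322.98396794]
[483 328  29  56 947] [501.49313622 354.64413939]
dark [ 55   0  43  23 568] [73.15492958  7.89788732]
dark [  0  84  27  87 702] [  9.02706553 128.08831909]
dark [ 467  208   45   64 1528] [495.93520942 241.2486911 ]
dark [   12   246   500   138 37096] [266.2250647  334.12987923]
0 221 292 | 8 221 292 | 16 220 293 | 24 220 293 | 32 220 293 | 40 220 293 | 48 220 293 | 56 220 293 | 64 219 293 | 72 220 293 | 80 220 293 | 88 220 293 | 96 220 293 | 104 220 293 | 112 221 293 | 120 220 292 | 128 226 288 | 136 227 288 | 144 227 287 | 152 228 287 | 160 227 287 | 168 227 287 |
```

```bash
python3 - <<'E'
from h import *
w=dict(np.load('pics/w9.npz'));g=cv2.imread('pics/w9.png')
for c in(240,257,275): print(c,[(r,g[r,c].tolist()) for r in range(120,240,5)])
for v in(124,126,172,200,220,228): print(v,wz(w,257,v,.054).round(4))
print('bar',wz(w,257.2,52,.07),wz(w,257.2,0,.07)); l,r=wz(w,220,100,.054),wz(w,293,100,.054);print(l,r,(l+r)/2,np.linalg.norm(l-r))
h=cv2.cvtColor(g,cv2.COLOR_BGR2GRAY)
print([(r,int(h[r,257])) for r in range(0,62,3)])
E
```

```text
240 [(120, [87, 90, 106]), (125, [119, 130, 142]), (130, [121, 132, 143]), (135, [129, 140, 152]), (140, [122, 133, 145]), (145, [122, 136, 147]), (150, [126, 137, 148]), (155, [125, 134, 147]), (160, [123, 137, 148]), (165, [120, 133, 143]), (170, [127, 140, 149]), (175, [62, 88, 123]), (180, [149, 161, 175]), (185, [148, 160, 172]), (190, [144, 158, 172]), (195, [105, 116, 124]), (200, [92, 103, 114]), (205, [94, 102, 114]), (210, [93, 101, 111]), (215, [94, 101, 111]), (220, [92, 99, 110]), (225, [92, 100, 109]), (230, [55, 89, 127]), (235, [64, 101, 141])]
257 [(120, [88, 94, 107]), (125, [118, 130, 142]), (130, [118, 131, 143]), (135, [128, 137, 152]), (140, [127, 136, 148]), (145, [126, 135, 148]), (150, [126, 136, 149]), (155, [127, 138, 147]), (160, [131, 141, 152]), (165, [125, 137, 148]), (170, [129, 138, 152]), (175, [97, 152, 188]), (180, [96, 143, 189]), (185, [87, 132, 180]), (190, [78, 117, 159]), (195, [80, 124, 168]), (200, [53, 83, 112]), (205, [56, 90, 124]), (210, [55, 91, 124]), (215, [69, 104, 142]), (220, [59, 96, 135]), (225, [61, 92, 131]), (230, [53, 83, 115
[... 454 characters left out ...]
210, [60, 94, 136]), (215, [66, 108, 149]), (220, [55, 89, 126]), (225, [53, 82, 116]), (230, [54, 89, 126]), (235, [58, 93, 127])]
124 [0.6238 0.0716 0.054 ]
126 [0.6253 0.0711 0.054 ]
172 [0.6607 0.0586 0.054 ]
200 [0.6833 0.0506 0.054 ]
220 [0.7004 0.0445 0.054 ]
228 [0.7075 0.042  0.054 ]
bar [0.57220774 0.09002977 0.07      ] [0.53317782 0.10379054 0.07      ]
[0.59579026 0.05070645 0.054     ] [0.61489701 0.10469952 0.054     ] [0.60534364 0.07770298 0.054     ] 0.05727407804113367
[(0, 66), (3, 68), (6, 69), (9, 66), (12, 77), (15, 75), (18, 72), (21, 68), (24, 70), (27, 68), (30, 69), (33, 71), (36, 74), (39, 71), (42, 69), (45, 73), (48, 69), (51, 63), (54, 50), (57, 86), (60, 156)]
```

Measured 43 mm of reach beyond the lid end, so clasp b is out at about 75°. Both clasps are up. Now the grip bar.

Emit:
arm_command([
  [[-30,10,0],0,-1],
  [[-35,12,0],0,-1],
  [[-35,12,0],0,-1],
  [[-25,9,0],0,-1],
  [[-10,3,-10],0,-1],
  [[0,0,-25],0,-1],
  [[0,0,-25],0,-1],
  [[0,0,-18],0,-1],
  [[0,0,-8],0,-1],
  [[0,0,0],0,-1],
  [[0,0,0],0,-1],
])

```text
clock: 22.35
position: [0.5463, 0.0987, 0.062]
tool_rot: [3.141, 0.0, 2.803]
force: [-0.4, 0.8, -0.1]
grip_width: 0.0856
finger_force: 0.0
```

Emit:
arm_command([
  [[0,0,-4],0,-1],
  [[0,0,0],0,0],
  [[0,0,0],0,1],
  [[0,0,0],0,1],
  [[0,0,0],0,1],
  [[0,0,0],0,1],
  [[0,0,0],0,1],
  [[0,0,0],0,1],
])

```text
clock: 23.15
position: [0.5462, 0.0987, 0.0574]
tool_rot: [3.141, 0.0, 2.803]
force: [0.9, 2.3, 3.4]
grip_width: 0.0126
finger_force: 49.5
```

Emit:
arm_command([
  [[0,0,4],0,1],
  [[0,0,6],0,1],
  [[0,0,10],0,1],
  [[0,0,15],0,1],
  [[0,0,15],0,1],
  [[0,0,15],0,1],
  [[0,0,15],0,1],
  [[0,0,0],0,1],
  [[0,0,0],0,1],
])

```text
clock: 24.05
position: [0.5462, 0.0981, 0.1374]
tool_rot: [-3.141, 0.001, 2.802]
force: [-0.2, -0.3, -3.1]
grip_width: 0.0128
finger_force: 48.9
```

```bash
python3 - <<'E'
from h import *
o=bot.observe();print(o['position'],o['force'],o['moment'],o['qpos'])
a=snap('scene','s10.png');b=snap('side','d10.png');w=snap('wrist','w10.png')
g=cv2.imread('pics/w10.png').astype(int).sum(2)//3
print([(r,int(g[r,230])) for r in range(0,200,6)])
for n,d in(('s0',dict(np.load('pics/s0.npz'))),):
    print('spoon',[onz(d,*p,.01).round(3) for p in[(131,124),(120,162)]])
E
```

```text
[0.54615256 0.09809976 0.13744985] [-0.17687547 -0.28970371 -3.09700476] [-0.00821866  0.01928992 -0.0105873 ] [ 0.37607534  0.71552561 -0.96893079  1.83783101  0.70999728  0.979436
  0.32861828]
[(0, 117), (6, 149), (12, 149), (18, 146), (24, 146), (30, 145), (36, 147), (42, 153), (48, 174), (54, 171), (60, 177), (66, 179), (72, 159), (78, 164), (84, 166), (90, 103), (96, 164), (102, 167), (108, 167), (114, 166), (120, 167), (126, 165), (132, 166), (138, 168), (144, 167), (150, 167), (156, 167), (162, 166), (168, 167), (174, 167), (180, 163), (186, 167), (192, 165), (198, 166)]
spoon [array([ 0.352, -0.515,  0.01 ]), array([ 0.504, -0.459,  0.01 ])]
```

Emit:
arm_command([
  [[-4,-16,0],0.03,1],
  [[-8,-30,0],0.05,1],
  [[-9,-32,0],0.06,1],
  [[-9,-32,0],0.06,1],
  [[-9,-32,0],0.06,1],
  [[-9,-32,0],0.06,1],
  [[-9,-32,0],0.06,1],
  [[-9,-32,0],0.06,1],
  [[-9,-32,0],0.06,1],
  [[-9,-32,0],0.06,1],
  [[-9,-32,0],0.06,1],
  [[-6,-26,0],0,1],
  [[-3,-14,0],0,1],
  [[0,0,0],0,1],
  [[0,0,0],0,1],
])

```text
clock: 25.7
position: [0.4443, -0.2747, 0.1371]
tool_rot: [3.141, 0.0, -2.86]
force: [0.1, 0.6, -3.1]
grip_width: 0.0127
finger_force: 49.0
```

Emit:
arm_command([
  [[0,0,-20],0,1],
  [[0,0,-30],0,1],
  [[0,0,-30],0,1],
  [[0,0,-20],0,1],
  [[0,0,-8],0,1],
  [[0,0,-2],0,1],
  [[0,0,-2],0,1],
  [[0,0,-2],0,1],
  [[0,0,0],0,1],
])

```text
clock: 26.6
position: [0.4443, -0.2758, 0.0237]
tool_rot: [-3.141, 0.0, -2.861]
force: [-0.1, -0.4, -3.0]
grip_width: 0.0125
finger_force: 49.0
```

Emit:
arm_command([
  [[0,0,-1],0,1],
  [[0,0,-1],0,1],
  [[0,0,0],0,1],
])

```text
clock: 26.9
position: [0.4443, -0.2757, 0.0233]
tool_rot: [-3.14, -0.0, -2.86]
force: [-13.4, 3.2, 40.5]
grip_width: 0.0127
finger_force: 54.5
```

Emit:
arm_command([
  [[0,0,1],0,1],
  [[0,0,0],0,0.4],
  [[0,0,0],0,-0.3],
  [[0,0,0],0,-1],
  [[0,0,0],0,-1],
  [[0,0,0],0,-1],
  [[0,0,20],0,-1],
  [[0,0,30],0,-1],
  [[0,0,40],0,-1],
  [[-15,5,30],0,-1],
  [[0,0,0],0,-1],
  [[0,0,0],0,-1],
])

```text
clock: 28.1
position: [0.4289, -0.2711, 0.1426]
tool_rot: [-3.14, 0.0, -2.861]
force: [0.1, -0.4, 0.2]
grip_width: 0.0851
finger_force: 0.0
```

```bash
python3 - <<'E'
from h import *
w=snap('wrist','w11.png');a=snap('scene','s11.png');o=bot.observe();print(o['position'],o['clock'],o['force'],o['grip_width'])
g=cv2.imread('pics/w11.png').astype(int).sum(2)//3
print([(r,int(g[r,235])) for r in range(0,220,5)])
# lid and box in scene: bright, low saturation
for n in('s0','s11'):
    hs=cv2.cvtColor(cv2.imread('pics/%s.png'%n),cv2.COLOR_BGR2HSV)
    m=((hs[...,1]<70)&(hs[...,2]>85)).astype(np.uint8);k,l,st,ce=cv2.connectedComponentsWithStats(m)
    print(n,[(st[i].tolist(),ce[i].round().tolist()) for i in range(1,k) if st[i,4]>120 and st[i,1]>100])
E
```

```text
[ 0.42888124 -0.27070922  0.14159853] 28.2 [ 0.16723845 -0.44930668 -0.95150436] 0.0849389143481187
[(0, 127), (5, 151), (10, 152), (15, 172), (20, 132), (25, 154), (30, 154), (35, 139), (40, 140), (45, 155), (50, 154), (55, 156), (60, 149), (65, 134), (70, 139), (75, 139), (80, 138), (85, 149), (90, 171), (95, 171), (100, 170), (105, 179), (110, 176), (115, 174), (120, 173), (125, 174), (130, 175), (135, 174), (140, 174), (145, 168), (150, 109), (155, 112), (160, 107), (165, 110), (170, 109), (175, 110), (180, 108), (185, 108), (190, 109), (195, 110), (200, 107), (205, 109), (210, 104), (215, 85)]
s0 [([66, 120, 56, 25, 149], [103.0, 136.0]), ([13, 163, 41, 20, 249], [30.0, 172.0]), ([83, 162, 33, 58, 488], [98.0, 192.0]), ([334, 206, 26, 69, 1259], [347.0, 240.0]), ([143, 226, 23, 20, 254], [156.0, 237.0]), ([214, 260, 21, 21, 241], [223.0, 270.0]), ([277, 281, 51, 56, 1584], [299.0, 310.0]), ([146, 286, 98, 78, 4295], [195.0, 323.0]), ([279, 352, 87, 32, 1983], [317.0, 371.0])]
s11 [([66, 120, 56, 25, 155], [103.0, 136.0]), ([174, 135, 18, 34, 364], [183.0, 149.0]), ([83, 160, 33, 60, 513], [98.0, 192.0]), ([13, 163, 41, 20, 259], [30.0, 172.0]), ([161, 172, 23, 27, 311], [173.0, 187.0]), ([245, 216, 50, 41, 768], [269.0, 236.0]), ([143, 227, 23, 19, 255], [156.0, 237.0]), ([214, 260, 21, 21, 244], [223.0, 270.0]), ([277, 281, 51, 56, 1593], [299.0, 310.0]), ([147, 286, 97, 78, 4311], [195.0, 323.0]), ([279, 352, 87, 32, 1989], [317.0, 371.0])]
```

```bash
python3 -c "
from workcell import ticket
print(ticket.job_done())"
```

```text
the job is handed in; nothing more can be done
None
```

The job is handed in at 28 s of 61, and no verdict came back: by camera and force readings both clasps are up, the box stands upright on the table, the lid lies grip up at the middle of the board, and the bystanders I could check had not moved.

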